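# Hang the tape roll on the caddy and hold the caddy up level

## Task

Take the red tape roll out of its roller cradle, hang it on the bar of the blue tape caddy and let go of it while the caddy still stands on the table. Then lift the loaded caddy by its orange handle, a good hand's breadth clear of the table, and finish while holding it there in the air, level and still, with the roll hanging on its bar and free of the fingers. Keep the caddy from tipping and leave the other things on the table where they are.

Things in the scene. Friction and masses are not known exactly. Their poses are not given: they have to be found in the camera images.
- caddy: Blue tape caddy, loose, 0.6 kg. Origin: centre of its underside. Foot 200 (x) x 100 (y) x 10 mm; dark counterweight at x = +40..+96 mm, 38 mm high; 18 x 16 mm post at the origin. A level steel bar, 10 mm thick, runs from the post to -x. With the roll on mid-bar it balances under the handle. Stands at the right of the table, bar towards the robot within 20 degrees.
- handle (a point): Top centre of the orange handle, 143 mm above the caddy's underside, over the origin. The handle is a flat block 20 mm thick (caddy y) and 30 mm wide (caddy x), reaching from 97 to 143 mm above the underside; grip it across its 20 mm from above. The bar leaves it at mid-thickness on the -x side.
- bar_mid (a point): On the bar's axis, at caddy x = -90 mm, z = 105 mm: the middle of the room for the roll. Axes as the caddy's.
- bar_end (a point): On the bar's axis at its free end, caddy x = -146 mm, 105 mm up: outer face of the black end stop (20 mm in diameter, 6 mm long). Axes as the caddy's.
- roll: Red tape roll, a rigid ring, loose, 0.18 kg: outside diameter 94 mm, hole 56 mm, width 50 mm. Its z is the axis of the hole; origin: centre of one flat face, the other at z = +50 mm. It starts standing on edge in the cradle, axis level. Hanging on the bar, its centre is about 23 mm below the bar's axis.
- roll_center (a point): Centre of the roll, midway between its faces. Axes as the roll's (z along the hole). In the cradle it is 59 mm above the table, the roll's top 106 mm above the table.
- cradle: Grey roller cradle, fixed to the table. Origin: centre of its underside. Its y axis is the axis of the standing roll. 84 (x) x 74 (y) mm; two cheeks 31 mm high at y = +-28..34 mm beside the roll's flat faces, two black rollers carry the roll, which lifts straight out. Stands in front of the wire closing machine, yaw within 25 degrees.
- wire_closer: Wire closing machine: large light grey desktop machine with sloping front, fixed, not used. Origin: under its middle. 400 mm wide (y), front edge 145 mm before the origin, 150 mm high at the back. At its right end, 200 mm to the right of the origin, a fixed lever with a black grip rises from beside the machine and leans to the robot, its top 360 mm above the table: carry round its front.
- tape_dispenser: Black tape dispenser, 147 x 90 x 55 mm; bystander. Origin: centre of the underside, as for all the following.
- calculator: Calculator, 99 x 139 x 17 mm; bystander.
- bone_folder: Ivory-coloured flat bone folder, 148 mm long, 9 mm high; bystander at the front of the table.
- die_block: Small dark die block with a white button on top, 55 x 68 x 30 mm; bystander at the front right.

How it is judged:
By the outcome, as a careful person would: the job done as asked, in the order asked, and still so for the second after the job is handed in, while the arm keeps its last pose, push and grip.
It also fails if it takes over 64 s, if anything falls off the work surface, if the arm or the gripper's body presses on something with over 40 N, if the wrist force passes 120 N, or if a joint passes its speed limit or range.

## Robot

A 6-joint arm with a two-finger parallel gripper is mounted at the origin on a cart in front of the work surface, level with it; the furniture and walls round the work are solid. World frame = base frame: x ahead of the robot, y to its left, z up, the work surface at z = 0. Lengths are in m, angles in rad, forces in N, time in s.
With the tool pointing down it reaches from about 0.4 to 0.925 m from the base axis. Payload 3.4 kg.
Tool frame: the origin (TCP) lies between the finger pads; the fingertips stand 19 mm ahead of it and the grasp point (between the pads) is the TCP; z points along the fingers, y is the line along which they close (so a half turn about z gives the same grasp; the last joint's range is limited). The gripper opens to 85 mm and grips with 20 to 120 N. Pads are 22 mm wide; open, the fingers measure 114 mm over their backs; the gripper's body (76 mm by 85 mm) begins 54 mm behind the grasp point. The pads swing forward as they close: fully open they stand 13 mm farther back than shut.
Start: joints at [-1.242, 0.307, 1.506, -0, 1.328, -0.073], TCP at [0.225, -0.529, 0.25] pointing down, gripper open.
Joint ranges: [-3.12, 3.12], [-1.05, 2.28], [0.14, 2.33], [-1.42, 4.57], [0.1, 2.73], [-2.68, 2.68]. Speed limits (rad/s): [2.57, 2.57, 3.14, 3.14, 3.14, 3.14].

## Interface

Orientations are given as a unit quaternion [w, x, y, z].
In Python, from station import sense, imaging, job_done, finder gives the robot as it stands. The module is installed in compiled form; this text tells all that it offers.
- The arm moves only by the shell command python3 -m jog 'ROWS'. ROWS is JSON, a list that holds one entry, the list of rows, each a list of 5 numbers: the gripper command: -1 is shut, 1 is fully open, values between are in proportion, then the shift along the tool's x, y, z in units of 40 mm (1.0 is 40 mm), then the turn about the tool's z in units of 5 degrees (1.0 is 5 degrees). In form: [[[gripper, x, y, z, twist], ...]]. A call has 1 to 20 rows; each row is the pose to reach, as a shift and turn from the pose commanded when the call began, along the tool's axes at that moment; what a row does not reach only later rows make up. A row lasts 1/12 s, in which the tool goes at most 41.7 mm and 7.16 degrees, less where a joint would pass 70% of its speed; a pose out of reach is approached as far as the arm can. A call with a gripper value outside its range is refused whole. The fingers move at their own pace and stop on an object; the grip force is fixed at half the most. Time passes only in rows, so rows that repeat a pose let the fingers close. It gives the time, the measured TCP pose, the force, the opening and the grip force at its end, in the units of the state.
- sense(): the state, without advancing time (a new reading comes with each control period).
- imaging.camera(name): name is "side" or "top"; returns a dict with "color" (420x560x3 uint8, blue, green, red), "fx", "fy", "cx", "cy" (pixels), "view" (4x4, takes a point from world to camera coordinates). Camera axes: x right, y up, looking along -z (the intrinsics and any distortion apply to the point x, -y, -z); pixel columns grow to the right and rows downward; lengths in m; the calibration is good to about 2 mm. A picture is of the moment at which its call begins. There is no depth.
- job_done(): hands the job in; it is judged then, once.
Trained networks look in a picture, given as the dict that the camera call returned (one of the last four; its "shot" number tells which), for a name from the list of things; names that differ only in an ending like _2 or _b are one class to them, and where a whole thing is asked for, a point or a joint stands for the part that bears it (a point fixed in the world has none). Each returns a list of dicts, best first, with "confidence" (0 to 1); they miss things now and then, are a little off and sometimes report something else, mostly with a low value. They report only what shows in the picture. A call takes as long as a camera call.
- finder.boxes_of(picture, label): "rect" ([left, top, width, height] in pixels, round what is visible of it).
The state is a dict: "time": time; "joints": joint angles; "qd": joint speeds; "effort": joint torques, N m; "tcp_pos": TCP position; "tool_rot": TCP orientation; "force": force on the tool from outside, world axes, zero at the start; "wrist_torque": the same for the moment, N m; "grip_width": finger opening in m; "finger_force": force on a finger pad.
Only numpy, scipy, OpenCV 4.12 (cv2) and the standard library are available. Lean on these libraries where they do the work, as an engineer would, in place of code of your own. Each camera call takes 0.05 s, during which the arm holds its last target. There are 200 camera calls.

## Working session

There is one attempt and no reset: what is moved stays moved. The work goes in short steps, Python scripts to look and compute and a shell command to move; the robot and the scene stay as the last step left them, time stands still between calls to the robot, and variables do not carry over. Pictures are saved under pics/ and viewed, at most 11 in all, crops included, and the job is handed in when it is done.

```bash
mkdir -p pics
cat > h.py <<'E'
import numpy as np, cv2
from station import sense, imaging, job_done, finder
def proj(c,P):
    P=np.atleast_2d(P); q=(c["view"]@np.c_[P,np.ones(len(P))].T)[:3]
    return np.c_[c["fx"]*q[0]/-q[2]+c["cx"], c["fy"]*-q[1]/-q[2]+c["cy"]]
def ray(c,u,v,z):
    d=np.array([(u-c["cx"])/c["fx"],-(v-c["cy"])/c["fy"],-1]); V=c["view"]; R=V[:3,:3]
    o=-R.T@V[:3,3]; w=R.T@d; return o+w*(z-o[2])/w[2]
E
python3 - <<'E'
from h import *
s=sense(); print(s["time"],s["tcp_pos"],s["tool_rot"],s["grip_width"])
for n in("top","side"):
    c=imaging.camera(n); cv2.imwrite(f"pics/{n}0.png",c["color"]); print(n,[k for k in c],c["fx"],c["cx"],c["cy"],np.round(-c["view"][:3,:3].T@c["view"][:3,3],3))
    for l in("caddy","handle","roll","cradle","wire_closer","bar_end","die_block","bone_folder"):
        print(l,[(np.round(d["rect"]),round(d["confidence"],2)) for d in finder.boxes_of(c,l)[:2]])
E
```

```text
0.0 [ 0.22462136 -0.52859455  0.2494057 ] [-9.96590882e-04  9.79887255e-01  1.99549393e-01 -1.22119544e-04] 0.08526227162342195
top ['color', 'fx', 'fy', 'cx', 'cy', 'view', 'shot'] 451.73493482407065 279.72972454380545 216.13674027073034 [0.422 0.19  1.317]
caddy [(array([378., 146.,  55.,  83.]), 0.66)]
handle [(array([378., 149.,  53.,  78.]), 0.64)]
roll [(array([232., 232.,  20.,  37.]), 0.69)]
cradle [(array([254., 235.,   2.,  27.]), 0.68)]
wire_closer []
bar_end [(array([377., 146.,  52.,  85.]), 0.84)]
die_block [(array([414., 243.,  23.,  24.]), 0.85), (array([378., 148.,  50.,  80.]), 0.36)]
bone_folder [(array([333., 241.,  42.,  27.]), 0.7)]
side ['color', 'fx', 'fy', 'cx', 'cy', 'view', 'shot'] 466.12156466084195 277.5605367685226 216.89980706623615 [-0.615  0.974  0.967]
caddy [(array([306., 173.,  56.,  44.]), 0.68)]
handle [(array([303., 175.,  61.,  44.]), 0.75)]
roll [(array([248., 239.,  28.,  34.]), 0.82), (array([186., 259.,  23.,  31.]), 0.43)]
cradle [(array([248., 263.,  31.,  21.]), 0.66), (array([184., 260.,  25.,  29.]), 0.51)]
wire_closer []
bar_end [(array([302., 171.,  63.,  44.]), 0.89)]
die_block []
bone_folder [(array([330., 230.,  17.,  24.]), 0.43)]
```

Run:
```python
import cv2
a=cv2.imread("pics/top0.png")[130:290,190:450]; cv2.imwrite("pics/top0c.png",cv2.resize(a,None,fx=3,fy=3,interpolation=2))
a=cv2.imread("pics/side0.png")[130:310,150:400]; cv2.imwrite("pics/side0c.png",cv2.resize(a,None,fx=3.2,fy=3.2,interpolation=2))
```

```text
(no output)
```

View pics/top0c.png

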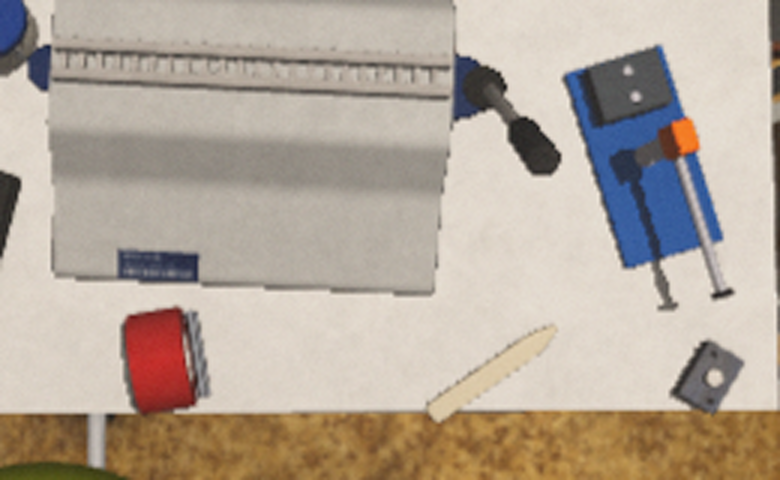

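View pics/side0c.png

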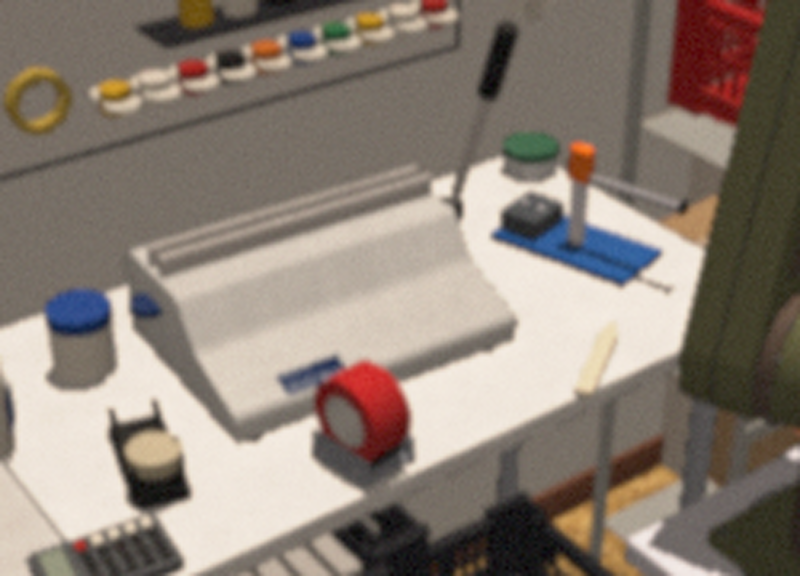

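View pics/top0.png

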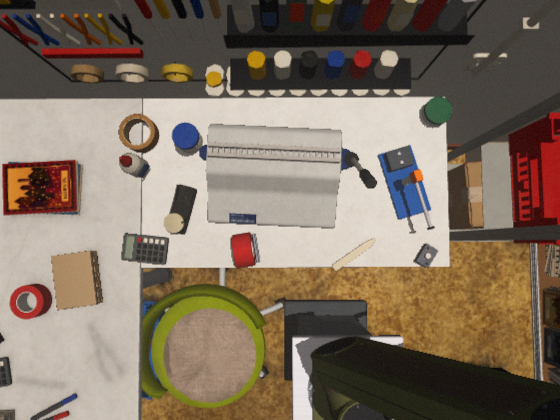

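The pictures show the roll at top-image (244,250), just in front of the machine. The caddy is at the right with its orange handle at about (416,175) and bar end at (430,228), and the lever grip is at about (372,183). Next I'll fit the poses.

```bash
cat >> h.py <<'E'
from scipy.optimize import minimize
def Rz(a): return np.array([[np.cos(a),-np.sin(a),0],[np.sin(a),np.cos(a),0],[0,0,1]])
def box(x0,x1,y0,y1,z0,z1): return np.array([[x,y,z] for x in(x0,x1) for y in(y0,y1) for z in(z0,z1)])
t=np.linspace(0,2*np.pi,48)
ROLL=np.vstack([np.c_[.047*np.cos(t),0*t+y,.047*np.sin(t)] for y in(-.025,.025)]) # axis y, centre origin
HAND=box(-.015,.015,-.01,.01,.097,.143); FOOT=box(-.1,.1,-.05,.05,0,.01)
def mask(c,lo,hi,win,biggest=True):
    h=cv2.cvtColor(c["color"],cv2.COLOR_BGR2HSV)
    m=cv2.inRange(h,np.array(lo),np.array(hi)); 
    if lo[0]==0 and hi[0]<8: m|=cv2.inRange(h,np.array([172,lo[1],lo[2]]),np.array([180,255,255]))
    w=np.zeros_like(m); x0,y0,x1,y1=win; w[y0:y1,x0:x1]=m[y0:y1,x0:x1]
    n,l,st,_=cv2.connectedComponentsWithStats(w); k=1+np.argmax(st[1:,4])
    pts=np.argwhere(l==k)[:,::-1].astype(np.int32)
    return cv2.convexHull(pts)
def hullmask(pts,S=6,off=(0,0),shape=(420,560)):
    m=np.zeros((shape[0]*S,shape[1]*S),np.uint8)
    cv2.fillConvexPoly(m,cv2.convexHull(np.round((np.asarray(pts,np.float32).reshape(-1,2)+.5)*S).astype(np.int32)),1); return m
def ext(p):  # support function of the hull in 16 directions
    a=np.arange(24)*2*np.pi/24; p=np.asarray(p,float).reshape(-1,2)
    return np.max(p@np.array([np.cos(a),np.sin(a)]),0)
E
python3 - <<'E'
from h import *
from scipy.optimize import least_squares
T=imaging.camera("top");S=imaging.camera("side")
rt=mask(T,(0,130,60),(7,255,255),(215,220,265,275)); rs=mask(S,(0,130,60),(7,255,255),(235,230,290,285))
ht=mask(T,(6,150,90),(18,255,255),(400,160,430,190)); hs=mask(S,(4,150,90),(18,255,255),(315,165,350,195))
ft=mask(T,(100,120,60),(122,255,255),(370,140,440,225))
for h in(rt,rs,ht,hs,ft): print(cv2.boundingRect(h),end=' ')
def e(h): return ext(h)+.3
fr=lambda p,w: np.r_[e(rt)-ext(proj(T,ROLL@Rz(p[2]).T+[p[0],p[1],.059])),w*(e(rs)-ext(proj(S,ROLL@Rz(p[2]).T+[p[0],p[1],.059])))]
for w in(1,.0):
    best=min((least_squares(fr,[.33,.29,a],args=(w,),loss="soft_l1") for a in(-.3,0,.3)),key=lambda r:r.cost); print("\nroll",best.x.round(4),best.cost)
def fc(p):
    X=lambda M:M@Rz(p[2]).T+[p[0],p[1],0]
    be=X(np.array([[-.146,0,.105]]))
    return np.r_[e(ht)-ext(proj(T,X(HAND))),e(hs)-ext(proj(S,X(HAND))),2*(proj(T,be)[0]-[430.6,228]),2*(proj(S,be)[0]-[363.8,194.3]),e(ft)-ext(proj(T,X(FOOT)))]
b=min((least_squares(fc,[.53,-.16,a],loss="soft_l1") for a in(-.3,0,.3)),key=lambda r:r.cost); print("caddy",b.x.round(4),b.cost); print(fc(b.x).round(1))
x,y,a=b.x
for d in(-.09,-.146,-.19): print(d,np.round([x+d*np.cos(a),y+d*np.sin(a)],3),np.hypot(x+d*np.cos(a),y+d*np.sin(a)))
s=sense();print(s["time"])
E
```

```text
(232, 233, 23, 35) (249, 243, 28, 31) (411, 170, 12, 12) (328, 174, 8, 13) (379, 146, 39, 73) 
roll [0.4012 0.2941 0.1048] 24.79231911884551

roll [0.4022 0.2949 0.1413] 6.851226491723162
caddy [ 0.5977 -0.1719  0.2768] 120.66421468808355
[ -1.9  -1.8  -1.6  -1.2  -0.7  -0.3  -2.   -2.9  -2.7  -2.2  -1.5  -1.2
  -2.1  -2.4  -2.4  -2.3  -0.9  -0.4  -1.7  -1.9  -1.9  -1.7  -1.4  -1.1
  -0.5  -1.4  -1.7  -1.5  -1.   -1.1  -1.   -0.6  -1.3  -1.9  -2.   -1.9
  -1.7  -1.3  -1.4  -1.5  -0.8  -0.8  -0.7  -0.4  -0.5  -0.9  -0.9  -0.7
   0.1   1.1  -1.7   0.3 -14.3 -21.7 -17.7 -12.5  -6.3  -0.1  -1.   -1.3
  -1.5  -1.5  -1.1  -0.2  -1.   -1.2  -1.3  -1.3  -1.   -1.1  -1.7  -2.
  -2.1  -2.   -1.8  -3. ]
-0.09 [ 0.511 -0.196] 0.5476404477657854
-0.146 [ 0.457 -0.212] 0.503972078907321
-0.19 [ 0.415 -0.224] 0.4714935045480453
1.0
```

```bash
cat >> h.py <<'E'
from scipy.spatial.transform import Rotation as Ro
def plan(targets):
    s=sense(); q=np.array(s["tool_rot"]); R=Ro.from_quat(q[[1,2,3,0]]).as_matrix(); p=np.array(s["tcp_pos"])
    print("t",s["time"],"tcp",p.round(4),"closing deg",np.degrees(np.arctan2(R[1,1],R[0,1])).round(1),"tilt z",R[:,2].round(4),"j",np.round(s["joints"],2),"w",s["grip_width"])
    for P,ang in targets:
        d=(R.T@(np.array(P)-p)/.04).round(2); cur=np.degrees(np.arctan2(R[1,1],R[0,1]))
        tw=-((ang-cur+90)%180-90); print(P,ang,"->",d.tolist(),round(tw/5,2))
E
python3 - <<'E'
from h import *
T=imaging.camera("top");S=imaging.camera("side")
for z in(.36,.3): print(ray(T,371.7,185,z).round(3),ray(S,308.8,137.8,z).round(3), ray(T,362,170,z).round(3))
plan([([.42,-.25,.25],97.5),([.40,-.1,.25],97.5),([.39,0,.25],97.5),([.39,.1,.25],97.5),([.4018,.2945,.20],97.5),([.4018,.2945,.108],97.5)])
E
```

```text
[ 0.543 -0.004  0.36 ] [0.537 0.002 0.36 ] [0.576 0.016 0.36 ]
[ 0.551 -0.016  0.3  ] [ 0.651 -0.094  0.3  ] [0.585 0.005 0.3  ]
t 1.1 tcp [ 0.2249 -0.5292  0.2503] closing deg -67.0 tilt z [-0.  0. -1.] j [-1.24  0.31  1.51 -0.    1.33 -0.07] w 0.08521239504484647
[0.42, -0.25, 0.25] 97.5 -> [7.22, -4.52, 0.01] 3.1
[0.4, -0.1, 0.25] 97.5 -> [8.23, -8.16, 0.01] 3.1
[0.39, 0, 0.25] 97.5 -> [8.97, -10.56, 0.01] 3.1
[0.39, 0.1, 0.25] 97.5 -> [9.95, -12.86, 0.01] 3.1
[0.4018, 0.2945, 0.2] 97.5 -> [12.13, -17.22, 1.26] 3.1
[0.4018, 0.2945, 0.108] 97.5 -> [12.13, -17.22, 3.56] 3.1
```

```bash
python3 -m jog '[[[1,7.2,-4.5,0,1.5],[1,7.2,-4.5,0,1.5],[1,7.2,-4.5,0,1.5],[1,7.2,-4.5,0,1.5],[1,7.2,-4.5,0,3.1],[1,7.2,-4.5,0,3.1],[1,7.2,-4.5,0,3.1],[1,7.2,-4.5,0,3.1],[1,8.2,-8.2,0,3.1],[1,8.2,-8.2,0,3.1],[1,8.2,-8.2,0,3.1],[1,8.2,-8.2,0,3.1],[1,9.2,-10.5,0,3.1],[1,9.2,-10.5,0,3.1],[1,9.2,-10.5,0,3.1],[1,10.1,-12.9,0,3.1],[1,10.1,-12.9,0,3.1],[1,10.1,-12.9,0,3.1]]]'
python3 - <<'E'
from h import *
plan([([.4018,.2945,.20],97.5),([.4018,.2945,.106],97.5)])
E
```

```text
time: 2.6
tcp_pos: [0.3944, 0.1073, 0.2507]
tool_rot: [-0.001, 0.998, 0.066, 0.0]
force: [-0.8, -0.2, -0.3]
grip_width: 0.0855
finger_force: 0.0
t 2.6 tcp [0.3944 0.1073 0.2507] closing deg -82.4 tilt z [ 8.0e-04  2.3e-03 -1.0e+00] j [0.16 0.07 1.82 0.   1.25 1.6 ] w 0.08545550213897381
[0.4018, 0.2945, 0.2] 97.5 -> [0.8, -4.61, 1.28] 0.02
[0.4018, 0.2945, 0.106] 97.5 -> [0.8, -4.61, 3.63] 0.02
```

```bash
python3 -m jog '[[[1,0.8,-4.6,0.6,0],[1,0.8,-4.6,0.6,0],[1,0.8,-4.6,0.6,0],[1,0.8,-4.6,0.6,0],[1,0.8,-4.6,0.6,0],[1,0.8,-4.6,1.3,0],[1,0.8,-4.6,1.3,0],[1,0.8,-4.6,1.3,0]]]'
python3 - <<'E'
from h import *
T=imaging.camera("top");S=imaging.camera("side")
a=cv2.resize(T["color"][200:300,190:300],None,fx=4,fy=4,interpolation=2);b=cv2.resize(S["color"][190:290,210:310],None,fx=4,fy=4,interpolation=2)
cv2.imwrite("pics/g1.png",np.hstack([a[:400,:400],b]))
plan([([.4018,.2945,.105],97.5)])
E
```

```text
time: 3.27
tcp_pos: [0.4011, 0.2898, 0.1971]
tool_rot: [0.001, 0.998, 0.066, -0.002]
force: [-0.9, -0.6, 0.5]
grip_width: 0.0853
finger_force: 0.0
t 3.3667 tcp [0.4027 0.2898 0.1989] closing deg -82.5 tilt z [ 1.e-04 -1.e-04 -1.e+00] j [ 0.54  0.25  1.74 -0.    1.15  1.98] w 0.08562978620337676
[0.4018, 0.2945, 0.105] 97.5 -> [-0.01, -0.12, 2.35] -0.0
```

View pics/g1.png

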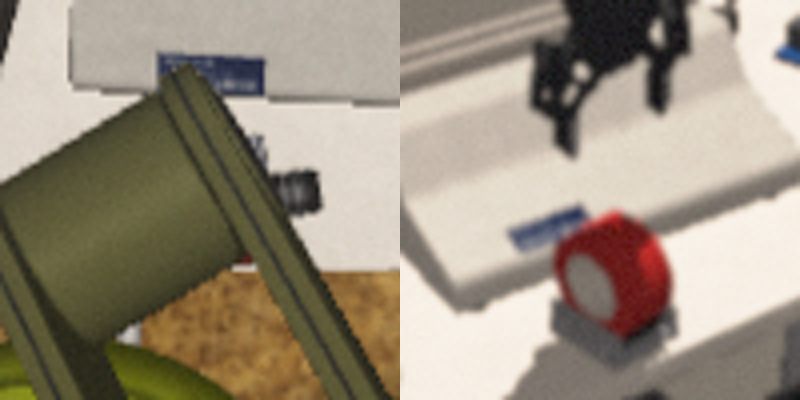

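The side view shows the open fingers directly above the roll, with one on each side of its flat faces. I'll descend and close.

```bash
python3 -m jog '[[[1,0,-0.1,1.0,0],[1,0,-0.1,2.0,0],[1,0,-0.1,2.35,0],[1,0,-0.1,2.35,0],[1,0,-0.1,2.35,0],[-0.2,0,-0.1,2.35,0],[-1,0,-0.1,2.35,0],[-1,0,-0.1,2.35,0],[-1,0,-0.1,2.35,0],[-1,0,-0.1,2.35,0],[-1,0,-0.1,2.35,0],[-1,0,-0.1,2.35,0]]]'
python3 - <<'E'
from h import *
plan([])
S=imaging.camera("side");b=cv2.resize(S["color"][190:290,210:310],None,fx=4,fy=4,interpolation=2);cv2.imwrite("pics/g2.png",b)
E
```

```text
time: 4.37
tcp_pos: [0.4033, 0.295, 0.1065]
tool_rot: [-0.001, 0.998, 0.066, 0.002]
force: [0.3, -1.1, 8.0]
grip_width: 0.0485
finger_force: 60.6
t 4.3667 tcp [0.4033 0.295  0.1065] closing deg -82.5 tilt z [ 0.0036  0.002  -1.    ] j [ 0.55  0.36  1.85 -0.    0.92  1.99] w 0.04852760559275882
```

View pics/g2.png

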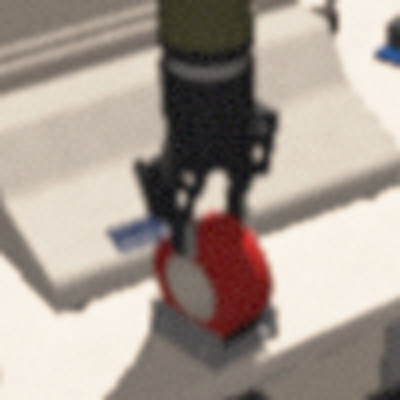

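Run:
```python
from h import *
a=15.9
plan([([.40,.295,.23],97.5),([.40,.2,.23],a),([.40,.1,.23],a),([.405,0,.23],a),([.41,-.1,.23],a),([.391,-.2306,.23],a)])
```

```text
t 4.4167 tcp [0.4033 0.295  0.1065] closing deg -82.5 tilt z [ 0.0036  0.0021 -1.    ] j [ 0.55  0.36  1.85 -0.    0.92  1.99] w 0.04825876520479985
[0.4, 0.295, 0.23] 97.5 -> [-0.07, -0.02, -3.09] 0.0
[0.4, 0.2, 0.23] 15.9 -> [-0.38, 2.34, -3.09] 16.32
[0.4, 0.1, 0.23] 15.9 -> [-0.71, 4.82, -3.1] 16.32
[0.405, 0, 0.23] 15.9 -> [-0.91, 7.31, -3.1] 16.32
[0.41, -0.1, 0.23] 15.9 -> [-1.11, 9.81, -3.11] 16.32
[0.391, -0.2306, 0.23] 15.9 -> [-2.01, 12.98, -3.12] 16.32
```

```bash
python3 -m jog '[[[-1,0,0,-0.4,0],[-1,0,0,-1,0],[-1,0,0,-1.8,0],[-1,0,0,-2.5,0],[-1,0,0,-3.1,0],[-1,-0.1,0.5,-3.1,0],[-1,-0.2,1.1,-3.1,-1],[-1,-0.3,1.7,-3.1,-2],[-1,-0.4,2.3,-3.1,-3],[-1,-0.5,2.9,-3.1,-4],[-1,-0.6,3.5,-3.1,-5.2],[-1,-0.7,4.2,-3.1,-6.4],[-1,-0.7,4.9,-3.1,-7.6],[-1,-0.8,5.6,-3.1,-8.8],[-1,-0.8,6.3,-3.1,-10],[-1,-0.9,7,-3.1,-11.2],[-1,-1,7.8,-3.1,-12.4],[-1,-1,8.6,-3.1,-13.6],[-1,-1.1,9.3,-3.1,-14.8],[-1,-1.1,9.8,-3.1,-15.8]]]'
python3 - <<'E'
from h import *
plan([([.391,-.2306,.23],15.9)])
E
```

```text
time: 6.08
tcp_pos: [0.4092, -0.1024, 0.229]
tool_rot: [0.001, 0.727, 0.687, -0.0]
force: [1.1, 0.5, -2.1]
grip_width: 0.0484
finger_force: 63.5
t 6.0833 tcp [ 0.4092 -0.1024  0.229 ] closing deg -3.3 tilt z [ 9.0e-04 -1.3e-03 -1.0e+00] j [-0.34  0.11  1.83 -0.    1.2  -0.29] w 0.048405381864463595
[0.391, -0.2306, 0.23] 15.9 -> [-3.22, -0.27, -0.02] -3.83
```

```bash
python3 -m jog '[[[-1,-0.8,-0.1,0,-1],[-1,-1.6,-0.1,0,-2],[-1,-2.3,-0.2,0,-3],[-1,-2.9,-0.3,0,-3.8],[-1,-3.2,-0.3,0,-3.8],[-1,-3.2,-0.3,0,-3.8],[-1,-3.2,-0.3,0,-3.8]]]'
python3 - <<'E'
from h import *
plan([])
T=imaging.camera("top");S=imaging.camera("side")
rs=mask(S,(0,130,60),(7,255,255),(330,150,480,290)); print(cv2.boundingRect(rs))
s=sense(); p=np.array(s["tcp_pos"])
P=ROLL@Rz(np.radians(15.9-90)).T+p-[0,0,.0475]; print(cv2.boundingRect(proj(S,P).astype(np.float32)),cv2.boundingRect(proj(T,P).astype(np.float32)))
a=cv2.resize(T["color"][130:280,330:480],None,fx=2.6,fy=2.6,interpolation=2);b=cv2.resize(S["color"][110:260,280:430],None,fx=2.6,fy=2.6,interpolation=2)
cv2.imwrite("pics/c1.png",np.hstack([a,b]))
E
```

```text
time: 6.67
tcp_pos: [0.3898, -0.2271, 0.2285]
tool_rot: [-0.0, 0.606, 0.795, 0.0]
force: [-0.5, 0.1, -2.7]
grip_width: 0.0484
finger_force: 63.6
t 6.6667 tcp [ 0.3898 -0.2271  0.2285] closing deg 15.3 tilt z [ 4.e-04  7.e-04 -1.e+00] j [-0.62  0.15  1.78  0.    1.21 -0.89] w 0.04836439196798235
(405, 150, 67, 36)
(368, 168, 26, 29) (425, 239, 45, 31)
```

View pics/c1.png

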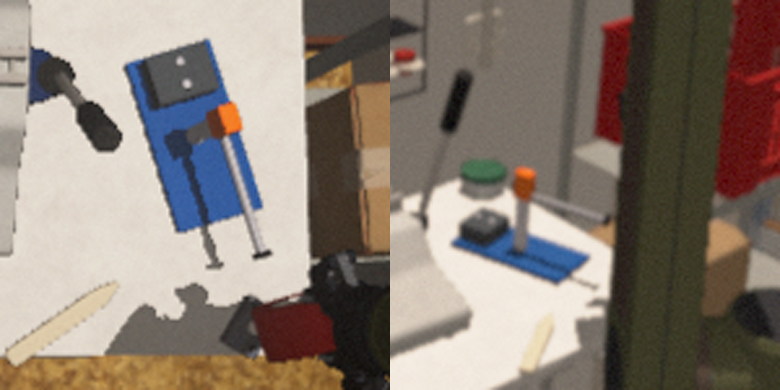

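Run:
```python
from h import *
def C(d,z): return [round(.5977+d*np.cos(.2768),4),round(-.1719+d*np.sin(.2768),4),z]
plan([(C(-.205,.1525),15.9),(C(-.16,.1525),15.9),(C(-.09,.1525),15.9)])
```

```text
t 6.7667 tcp [ 0.3898 -0.226   0.2283] closing deg 15.5 tilt z [-1.0e-04  1.1e-03 -1.0e+00] j [-0.62  0.15  1.78  0.    1.21 -0.89] w 0.04840081962355801
[np.float64(0.4005), np.float64(-0.2279), 0.1525] 15.9 -> [-0.12, 0.25, 1.9] -0.08
[np.float64(0.4438), np.float64(-0.2156), 0.1525] 15.9 -> [-0.11, 1.37, 1.9] -0.08
[np.float64(0.5111), np.float64(-0.1965), 0.1525] 15.9 -> [-0.1, 3.12, 1.9] -0.08
```

```bash
python3 -m jog '[[[-1,-0.1,0.1,0.6,0],[-1,-0.1,0.2,1.3,0],[-1,-0.1,0.25,1.9,0],[-1,-0.1,0.25,1.9,0],[-1,-0.1,0.25,1.9,0]]]'
python3 - <<'E'
from h import *
def C(d,z): return [round(.5977+d*np.cos(.2768),4),round(-.1719+d*np.sin(.2768),4),z]
plan([(C(-.15,.1525),15.9),(C(-.09,.1525),15.9)])
T=imaging.camera("top")
p=np.array(sense()["tcp_pos"])
a=T["color"][190:280,390:490].copy()
a=cv2.resize(a,None,fx=6,fy=6,interpolation=2)
for y,c in((-.025,(0,255,0)),(.025,(0,255,255))):
    P=np.c_[.028*np.cos(t),0*t+y,.028*np.sin(t)]@Rz(np.radians(15.9-90)).T+p-[0,0,.0475]
    cv2.polylines(a,[((proj(T,P)-[390,190])*6).astype(np.int32)],True,c)
q=proj(T,np.array([C(-.146,.105),C(-.02,.105)]));cv2.line(a,*[tuple(((x-[390,190])*6+3).astype(int).tolist()) for x in q],(255,0,255))
cv2.imwrite("pics/c2.png",a)
E
```

```text
time: 7.18
tcp_pos: [0.3998, -0.2265, 0.1516]
tool_rot: [-0.002, 0.605, 0.797, 0.0]
force: [-0.0, -0.1, -1.7]
grip_width: 0.0478
finger_force: 63.5
t 7.1833 tcp [ 0.3998 -0.2265  0.1516] closing deg 15.6 tilt z [-0.0033  0.0025 -1.    ] j [-0.61  0.26  1.87  0.    1.01 -0.88] w 0.047843921646083365
[np.float64(0.4534), np.float64(-0.2129), 0.1525] 15.9 -> [-0.03, 1.38, -0.03] -0.06
[np.float64(0.5111), np.float64(-0.1965), 0.1525] 15.9 -> [-0.03, 2.88, -0.03] -0.06
```

View pics/c2.png

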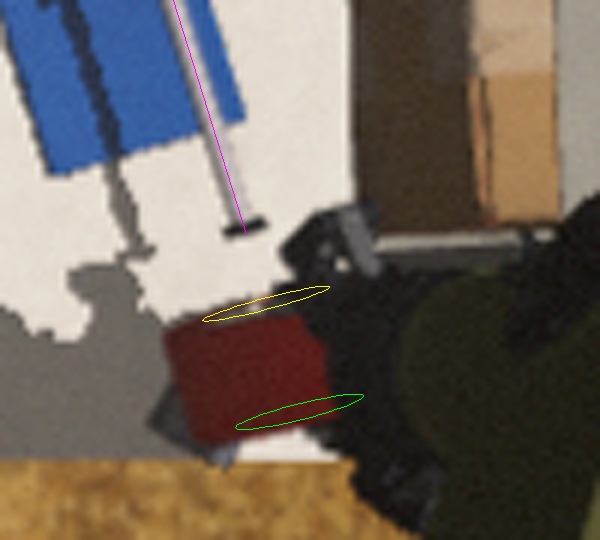

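The overlay puts the hole (yellow and green ellipses) in line with the bar end, which shows at about (431,228) in the full image. The actual yaw is about 0.26. I'll thread the roll on straight.

```bash
python3 -m jog '[[[-1,0,0.4,0,0],[-1,0,0.8,0,0],[-1,0,1.2,0,0],[-1,0,1.6,0,0],[-1,0,2.0,0,0],[-1,0,2.4,0,0],[-1,0,2.7,0,0],[-1,0,2.9,0,0],[-1,0,2.9,0,0]]]'
python3 - <<'E'
from h import *
from scipy.optimize import least_squares
plan([([.511,-.1978,.1525],15.2),([.511,-.1978,.1315],15.2)])
T=imaging.camera("top");S=imaging.camera("side")
a=cv2.resize(T["color"][140:260,370:470],None,fx=4,fy=4,interpolation=2);b=cv2.resize(S["color"][120:240,290:390],None,fx=4,fy=4,interpolation=2)
cv2.imwrite("pics/c3.png",np.hstack([a,b]))
E
```

```text
time: 7.98
tcp_pos: [0.5147, -0.197, 0.1528]
tool_rot: [0.001, 0.605, 0.797, 0.0]
force: [0.5, -0.2, -2.4]
grip_width: 0.0484
finger_force: 63.6
t 7.9833 tcp [ 0.5147 -0.197   0.1528] closing deg 15.6 tilt z [ 2.1e-03 -7.0e-04 -1.0e+00] j [-0.44  0.37  1.69  0.    1.08 -0.71] w 0.048431152279339675
[0.511, -0.1978, 0.1525] 15.2 -> [0.01, -0.1, 0.01] 0.08
[0.511, -0.1978, 0.1315] 15.2 -> [0.01, -0.1, 0.53] 0.08
```

View pics/c3.png

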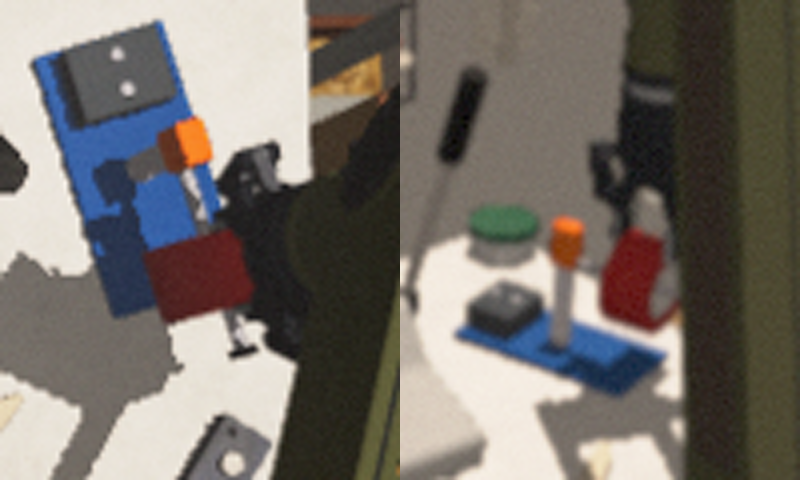

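The roll is on the bar: the bar and end stop show on its near side at crop (242,345), and there is no contact force. I'll lower it and release.

```bash
python3 -m jog '[[[-1,0,-0.1,0.15,0],[-1,0,-0.1,0.3,0],[-1,0,-0.1,0.45,0],[-1,0,-0.1,0.53,0],[-1,0,-0.1,0.53,0]]]' && python3 -c "
from h import *
plan([([.511,-.1978,.1295],15.2)])"
```

```text
time: 8.5
tcp_pos: [0.5073, -0.1987, 0.134]
tool_rot: [-0.0, 0.605, 0.796, -0.0]
force: [-7.5, 1.7, 25.1]
grip_width: 0.0481
finger_force: 66.5
t 8.5 tcp [ 0.5073 -0.1987  0.134 ] closing deg 15.5 tilt z [-7.e-04 -6.e-04 -1.e+00] j [-0.45  0.38  1.72 -0.    1.04 -0.72] w 0.04808044036086441
[0.511, -0.1978, 0.1295] 15.2 -> [-0.0, 0.1, 0.11] 0.06
```

```bash
python3 -m jog '[[[-1,0,0.1,-0.08,0],[-1,0,0.1,-0.1,0],[-1,0,0.1,-0.1,0],[-1,0,0.1,-0.1,0]]]' && python3 -c "
from h import *
plan([])"
```

```text
time: 8.83
tcp_pos: [0.5121, -0.1974, 0.1346]
tool_rot: [-0.0, 0.605, 0.796, -0.0]
force: [-0.9, -0.4, 0.9]
grip_width: 0.0482
finger_force: 63.9
t 8.8333 tcp [ 0.5121 -0.1974  0.1346] closing deg 15.5 tilt z [-5.e-04  2.e-04 -1.e+00] j [-0.44  0.39  1.71 -0.    1.04 -0.72] w 0.048172638816950795
```

```bash
python3 -m jog '[[[0.3,0,0,0,0],[0.4,0,0,0,0],[0.5,0,0,0,0],[0.6,0,0,0,0],[0.7,0,0,0,0],[0.7,0,0,0,0],[0.7,0,0,0,0],[0.7,0,0,-0.3,0],[0.7,0,0,-0.6,0],[0.7,0,0,-1.0,0],[0.7,0,0,-1.5,0],[0.7,0,0,-2.2,0],[0.7,0,0,-3,0],[0.7,0,0,-3,0]]]'
python3 - <<'E'
from h import *
plan([])
T=imaging.camera("top");S=imaging.camera("side")
a=cv2.resize(T["color"][140:260,370:470],None,fx=4,fy=4,interpolation=2);b=cv2.resize(S["color"][120:240,290:390],None,fx=4,fy=4,interpolation=2)
cv2.imwrite("pics/c4.png",np.hstack([a,b]))
E
```

```text
time: 10.0
tcp_pos: [0.5158, -0.1988, 0.2615]
tool_rot: [0.006, 0.605, 0.796, 0.001]
force: [1.2, -1.1, 0.7]
grip_width: 0.0726
finger_force: 0.0
t 10.0 tcp [ 0.5158 -0.1988  0.2615] closing deg 15.5 tilt z [ 0.0107 -0.005  -0.9999] j [-0.44  0.26  1.54  0.    1.32 -0.72] w 0.0726312046341034
```

View pics/c4.png

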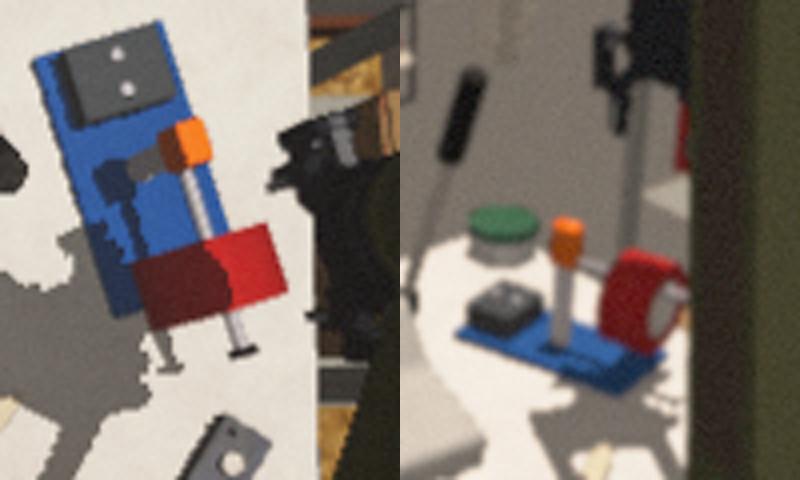

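The roll hangs on the bar between the handle and the end stop, free of the gripper, and the caddy hasn't moved. Next I'll refine the handle position and the roll's place along the bar.

Run:
```python
from h import *
from scipy.optimize import least_squares
T=imaging.camera("top");S=imaging.camera("side")
ht=mask(T,(4,130,90),(20,255,255),(400,160,430,190)); hs=mask(S,(4,130,90),(20,255,255),(415-85,160,445,195)) if 0 else mask(S,(4,130,90),(20,255,255),(320,165,350,195))
print(cv2.boundingRect(ht),cv2.boundingRect(hs))
rt=mask(T,(0,130,40),(7,255,255),(400,190,450,230)); print(cv2.boundingRect(rt))
def f(p):
    X=lambda M:M@Rz(p[2]).T+[p[0],p[1],0]
    g=lambda c,h:(lambda d:d-p[3])(ext(h)-ext(proj(c,X(HAND))) + .5*0)
    be=X(np.array([[-.146,0,.105]]))
    # +0.5: pixel index to pixel centre convention tested through p[3] (edge blur)
    return np.r_[.3*g(T,ht),.3*g(S,hs),2*(proj(T,be)[0]-[430.5,227.7])]
r=least_squares(f,[.598,-.175,.26,-1]); print(r.x.round(4),r.cost,f(r.x).round(1))
x,y,a,_=r.x
R=lambda d:ROLL@Rz(a-np.pi/2).T+[x+d*np.cos(a),y+d*np.sin(a),.082]
e=lambda p:ext(rt)-ext(proj(T,R(p[0])))-p[1]
q=least_squares(e,[-.09,-1]);print("roll along bar",q.x.round(4),q.cost,e(q.x).round(1))
plan([([x,y,.24],90+np.degrees(a)),([x,y,.125],90+np.degrees(a))])
```

```text
(410, 169, 13, 14) (328, 174, 8, 13)
(404, 196, 37, 26)
[ 0.5993 -0.1716  0.2777 -1.3576] 1.0347912570796083 [-0.2 -0.1 -0.   0.1  0.3  0.4  0.2  0.1  0.  -0.   0.1  0.2 -0.1 -0.2
 -0.3 -0.3 -0.   0.1 -0.1 -0.3 -0.4 -0.3 -0.2 -0.   0.3  0.1  0.1  0.2
  0.2  0.1  0.   0.2  0.  -0.3 -0.3 -0.3 -0.3 -0.1 -0.1 -0.   0.1  0.1
  0.1  0.2  0.2  0.1  0.1  0.2  0.1  0.5]
roll along bar [-0.0911 -1.6418] 4.315837380188914 [-0.4 -0.5 -0.6 -0.4  0.2  0.7  0.1 -0.   0.   0.2  0.4  0.6 -0.2 -0.9
 -1.2 -0.9 -0.5  1.3  0.8  0.4  0.2 -0.   0.3  0.5]
t 10.2 tcp [ 0.5117 -0.197   0.2543] closing deg 15.5 tilt z [-1.4e-03  7.0e-04 -1.0e+00] j [-0.44  0.27  1.55  0.    1.32 -0.72] w 0.07300838362944302
[np.float64(0.599312968623988), np.float64(-0.17157075896680943), 0.24] 105.90818807615095 -> [0.02, 2.28, 0.35] 17.92
[np.float64(0.599312968623988), np.float64(-0.17157075896680943), 0.125] 105.90818807615095 -> [0.02, 2.28, 3.23] 17.92
```

```bash
python3 -m jog '[[[1,0,0.2,0,1.4],[1,0,0.4,0,2.8],[1,0,0.6,0,4.2],[1,0,0.8,0,5.6],[1,0,1,0,7],[1,0,1.2,0,8.4],[1,0,1.4,0,9.8],[1,0,1.6,0,11.2],[1,0,1.8,0,12.6],[1,0,2,0,14],[1,0,2.1,0,15.4],[1,0,2.2,0,16.8],[1,0,2.28,0,18],[1,0,2.28,0,18],[1,0,2.28,0,18]]]'
python3 - <<'E'
from h import *
plan([([.5992,-.1725,.16],105.5),([.5992,-.1725,.122],105.5)])
E
```

```text
time: 11.45
tcp_pos: [0.5995, -0.1726, 0.2532]
tool_rot: [-0.001, 0.991, 0.137, -0.002]
force: [0.4, 0.0, -0.8]
grip_width: 0.0857
finger_force: 0.0
t 11.45 tcp [ 0.5995 -0.1726  0.2532] closing deg -74.3 tilt z [-0.0034  0.0011 -1.    ] j [-0.35  0.37  1.39 -0.    1.38  0.95] w 0.08571360279442959
[0.5992, -0.1725, 0.16] 105.5 -> [0.0, 0.0, 2.33] 0.04
[0.5992, -0.1725, 0.122] 105.5 -> [0.0, 0.0, 3.28] 0.04
```

```bash
python3 -m jog '[[[1,0,0,0.8,0],[1,0,0,1.6,0],[1,0,0,2.3,0],[0.5,0,0,2.9,0],[0.2,0,0,3.25,0],[0,0,0,3.25,0],[-0.2,0,0,3.25,0],[-0.2,0,0,3.25,0],[-0.2,0,0,3.25,0]]]'
python3 - <<'E'
from h import *
plan([([.5992,-.1725,.122],105.5)])
S=imaging.camera("side");T=imaging.camera("top")
a=cv2.resize(T["color"][140:240,370:470],None,fx=4,fy=4,interpolation=2);b=cv2.resize(S["color"][140:240,290:390],None,fx=4,fy=4,interpolation=2)
cv2.imwrite("pics/d1.png",np.hstack([a,b]))
E
```

```text
time: 12.2
tcp_pos: [0.6013, -0.1733, 0.1266]
tool_rot: [0.001, 0.991, 0.135, 0.001]
force: [0.3, -0.9, 0.2]
grip_width: 0.0342
finger_force: 0.0
t 12.2 tcp [ 0.6013 -0.1733  0.1266] closing deg -74.4 tilt z [ 0.0027 -0.001  -1.    ] j [-0.35  0.48  1.56 -0.    1.1   0.95] w 0.0341656551750455
[0.5992, -0.1725, 0.122] 105.5 -> [-0.05, -0.03, 0.12] 0.01
```

View pics/d1.png

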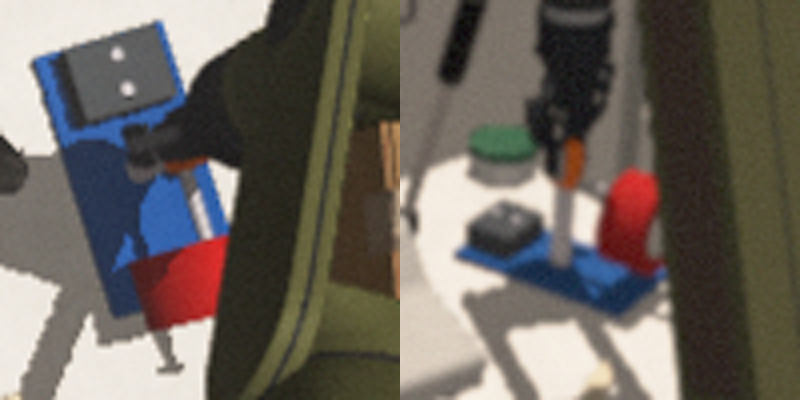

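The handle is between the fingers, and nothing is touching yet. I'll close and check before lifting.

```bash
python3 -m jog '[[[-0.3,-0.03,0,0.08,0],[-0.4,-0.03,0,0.08,0],[-0.5,-0.03,0,0.08,0],[-1,-0.03,0,0.08,0],[-1,-0.03,0,0.08,0],[-1,-0.03,0,0.08,0],[-1,-0.03,0,0.08,0],[-1,-0.03,0,0.08,0]]]' && python3 -m jog '[[[-1,0,0,-0.05,0],[-1,0,0,-0.1,0],[-1,0,0,-0.2,0],[-1,0,0,-0.35,0],[-1,0,0,-0.5,0],[-1,0,0,-0.5,0]]]' && python3 -c "
from h import *
plan([])"
```

```text
time: 12.97
tcp_pos: [0.5987, -0.1719, 0.1221]
tool_rot: [-0.001, 0.991, 0.135, -0.0]
force: [-0.8, 5.5, 4.2]
grip_width: 0.0192
finger_force: 60.0
time: 13.47
tcp_pos: [0.6001, -0.1738, 0.1433]
tool_rot: [0.001, 0.991, 0.135, 0.001]
force: [0.3, -0.4, -7.8]
grip_width: 0.0194
finger_force: 59.0
t 13.4667 tcp [ 0.6001 -0.1738  0.1433] closing deg -74.5 tilt z [ 0.0023 -0.0011 -1.    ] j [-0.35  0.47  1.54 -0.    1.13  0.95] w 0.019367670570796254
```

```bash
python3 -m jog '[[[-1,0,0,-0.15,0],[-1,0,0,-0.4,0],[-1,0,0,-0.7,0],[-1,0,0,-1,0],[-1,0,0,-1.3,0],[-1,0,0,-1.6,0],[-1,0,0,-1.9,0],[-1,0,0,-2.2,0],[-1,0,0,-2.5,0],[-1,0,0,-2.75,0],[-1,0,0,-2.95,0],[-1,0,0,-3.1,0],[-1,0,0,-3.2,0],[-1,0,0,-3.2,0],[-1,0,0,-3.2,0],[-1,0,0,-3.2,0],[-1,0,0,-3.2,0],[-1,0,0,-3.2,0],[-1,0,0,-3.2,0],[-1,0,0,-3.2,0]]]'
python3 - <<'E'
from h import *
plan([]); s=sense(); print(np.round(s["wrist_torque"],2),np.round(s["qd"],3))
S=imaging.camera("side");T=imaging.camera("top")
a=cv2.resize(T["color"][140:260,370:470],None,fx=4,fy=4,interpolation=2);b=cv2.resize(S["color"][100:220,290:390],None,fx=4,fy=4,interpolation=2)
cv2.imwrite("pics/d2.png",np.hstack([a,b]))
E
```

```text
time: 15.13
tcp_pos: [0.5991, -0.1732, 0.2696]
tool_rot: [-0.0, 0.991, 0.135, -0.0]
force: [-0.1, 0.2, -8.7]
grip_width: 0.0195
finger_force: 59.2
t 15.1333 tcp [ 0.5991 -0.1732  0.2696] closing deg -74.5 tilt z [-5.e-04  2.e-04 -1.e+00] j [-0.35  0.36  1.37 -0.    1.41  0.95] w 0.019541983042067206
[ 0.06 -0.06 -0.01] [ 0.001 -0.001 -0.002 -0.001  0.002 -0.   ]
```

View pics/d2.png

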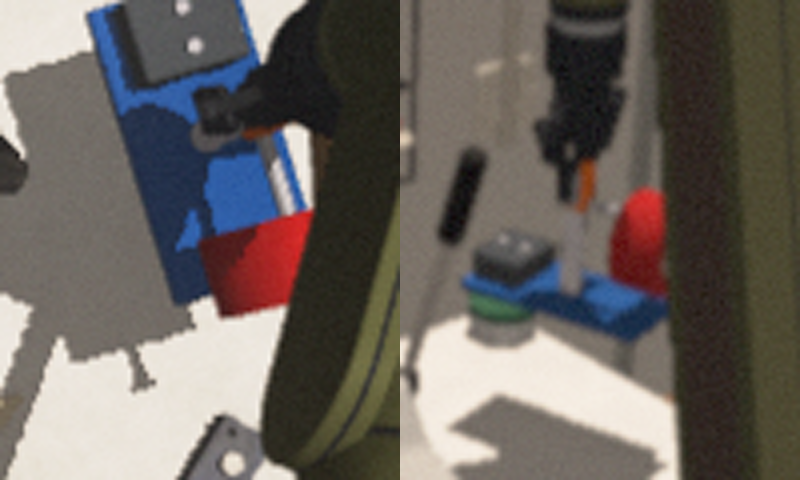

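The loaded caddy hangs level about 147 mm above the table. The wrist moment is near zero, and the roll is on the bar, clear of the fingers.

```bash
python3 -c "
from station import job_done
print(job_done())"
```

```text
the job is handed in; nothing more can be done
None
```

I hung the roll on the caddy's bar and let go of it while the caddy stood on the table, then lifted the loaded caddy by its handle and handed the job in. It was held level and still about 147 mm above the table, and the clock was at about 15 s of the allowed 64.

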